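Slide the phone carrier onto the test pad, then snap and hold the test coupler

ROBOT

A 7-joint arm with a two-finger parallel gripper is mounted at the origin on the work surface. World frame = base frame: x ahead of the robot, y to its left, z up, the work surface at z = 0. Lengths are in mm, angles in rad, forces in N, time in s.
With the tool pointing down it reaches from about 425 to 825 mm from the base axis. Payload 3.6 kg.
Tool frame: the origin (TCP) lies midway between the tips of the shut fingers; the grasp point (between the pads) lies 19 mm behind it (arm.grip_depth is the distance from the TCP to the grasp point, in mm); z points along the fingers, x is the direction in which the jaws open and shut, and the axes are right-handed (so a half turn about z gives the same grasp; the last joint's range is limited). The gripper opens to 93 mm and grips with 3 to 60 N. Pads are 15 mm wide; open, the fingers measure 128 mm over their backs; the gripper's body (75 mm by 188 mm) begins 65 mm behind the grasp point.
Start: joints at [-1.294, 0.615, -0.013, 1.423, 0.008, 1.103, -0.04], TCP at [194.413, 620.214, 218.64] pointing down, gripper open.
Joint ranges: [-3.12, 3.12], [-0.3, 2.06], [-1.34, 1.32], [0.26, 2.42], [-1.36, 4.5], [0.01, 1.98], [-2.84, 2.84]. Speed limits (rad/s): [2.79, 2.79, 3.14, 3.14, 3.14, 3.14, 3.14].

INTERFACE

Orientations are given as a unit quaternion [x, y, z, w].
In Python, from workcell import sensors, cams, arm gives the robot as it stands.
- The arm moves only by the tool apply_moves, never from a script. Its argument "deltas" is text: rows parted by semicolons, each of 7 numbers parted by spaces: the shift along the world's x, y, z in cm, then the turn, a rotation vector about the world's x, y, z in degrees, then the finger opening in cm, from 0 to 9.3. A call has 1 to 20 rows; each row is the pose to reach, as a shift and turn from the pose commanded when the call began; what a row does not reach only later rows make up. A row lasts 1/8 s, in which the tool goes at most 62.5 mm and 10.7 degrees, less where a joint would pass 70% of its speed; a pose out of reach is approached as far as the arm can. A call with a gripper value outside its range is refused whole. The fingers move at their own pace and stop on an object; "force" is the grip in N (left out, the last holds). Time passes only in rows, so rows that repeat a pose let the fingers close. It gives the time, the measured TCP pose, the force and the opening at its end, in the units of the state.
- sensors.get_state(): the state, without advancing time (a new reading comes with each control period).
- cams.camera(name): name is "side" or "top"; returns a dict with "image" (420x560x3 uint8, red, green, blue), "depth" (420x560 float32, mm along the optical axis (not along the pixel's ray), 0 where there is no reading), "fovy" (degrees; the focal length in pixels is half the picture's height over the tangent of half this angle, whatever the lens; pixels are square), "cx", "cy" (the principal point, pixels), "k1" (the pictures are not rectified: a ray, as slopes to the right and down, at radius r is drawn at 1 + k1 r^2 times it, then the intrinsics apply), "extrinsics" (4x4, takes a point from camera to world coordinates). Camera axes: x right, y down, z forward; pixel columns grow to the right and rows downward; lengths in mm; the calibration is good to about 2 mm. A picture is of the moment at which its call begins.
- arm.close_job(): hands the job in, once; it reports no verdict.
The state is a dict: "t": time; "joint_positions": joint angles; "qvel": joint speeds; "tau": joint torques, N m; "eef_pos": TCP position; "tcp_rot": TCP orientation; "wrist_force": force on the tool from outside, world axes, zero at the start; "torque": the same for the moment, N m; "grip_width": finger opening in mm.
Only numpy, scipy, OpenCV 4.12 (cv2) and the standard library are available. Lean on these libraries where they do the work, as an engineer would, in place of code of your own. Each camera call takes 0.05 s, during which the arm holds its last target.

TASK

Slide the phone carrier flat across the mat, without lifting it, until it lies inside the yellow outline of the test pad. Then pick up the test coupler and press it squarely down over the leaning brass nipple until it snaps past the two beads and the orange spring collar is pushed most of the way down, and finish while still gripping the coupler and holding it there against the spring. Leave the dispenser bottle, the screwdriver and the circuit board where they are.

Things in the scene. Friction and masses are not known exactly. Their poses are not given: they have to be found in the camera images.
- carrier_bar (a point): Loose phone carrier, 0.3-0.55 kg: aluminium tray 160 (x) x 84 (y) x 8 mm with a black phone in it (top 16 mm above the mat) and an orange clamp bar fixed across its middle, 14 mm (x) x 74 mm (y), 16 to 41 mm above the mat: grip it there from above. Point: middle of the bar, 29 mm up, over the carrier's centre; x along the 160 mm side, y along the bar, z up.
- pad_center (a point): Test pad: flat dark rubber inlay with a yellow outline, 180 (x) x 104 (y) mm outside, flush with the mat (nothing to climb or bump into), fixed. This point is its centre on the mat; x along its long side, z up. The carrier's long side belongs along the pad's long side, either way round.
- port_block: Fixed grey block, 70 x 60 x 35 mm high; origin at the centre of its underside. A brass nipple rises from the centre of its top and leans 0.38 rad from vertical towards the block's -x side. The foot of the nipple is 50 mm from its tip.
- nipple_tip (a point): Tip of the fixed brass nipple; z is its axis, pointing out of the block. Stem 13 mm in diameter, narrowing to 6 mm over the last 8 mm. Two sprung steel beads stick out 4 mm on its +y and -y sides, 12 mm below the tip. An orange spring collar, 34 mm in diameter, surrounds it; at rest the collar's upper face is 16 mm below the tip.
- collar (a joint): How far the collar is pressed down the nipple, m: 0 at rest, 0.014 at the hard stop. Spring: 2 N at 0, 12 N at 0.014; passing the beads, 8 to 12 mm below the tip, takes about 6 N. The coupler's rim meets it 16 mm below the tip; the beads have snapped in behind the lip once the rim is 23 mm below the tip (collar 0.007); held properly it is about 27 mm (0.011). Let go, the coupler springs back up a few mm.
- coupler_grip (a point): Loose test coupler, 0.14-0.28 kg, 105 mm high, standing upright on its open mouth: a round steel sleeve 32 mm in diameter (0 to 36 mm up, brass lip at the bottom), a blue square handle 32 x 32 mm (36 to 98 mm up), a white-faced gauge on top. Point: on the axis in the handle, 68 mm above the mouth's rim; x and y square to the handle's faces, z from mouth to gauge.
- coupler_mouth (a point): Centre of the coupler's open mouth, on its lower rim; z as for coupler_grip. The opening is 17 mm wide at the lip (6 mm long) and 24 mm wide behind it, 36 mm deep in all.
- dispenser: Loose light-blue dispenser bottle with a steel cap, 60 mm in diameter, 110 mm high; origin at the centre of its underside. To be left alone.
- screwdriver: Loose screwdriver lying on the mat, 170 mm long along its x, orange handle to -x. To be left alone.
- circuit_board: Loose green circuit board 60 x 45 x 4 mm lying on the mat; origin at the centre of its underside. To be left alone.
There are look-alikes about, which are no part of the job. Leave any purple look-alike of the part that bears carrier_bar alone.

How it is judged (in metres and radians):
On the way, in this order (a step that is already met when the one before it is completed fails the run):
1. the carrier lies flat inside the pad's outline (x of carrier_bar in the frame of pad_center between -0.013 and 0.013 m and y of carrier_bar in the frame of pad_center between -0.013 and 0.013 m and angle between the x axis of carrier_bar and the x axis of pad_center, either way round below 0.15 rad and height (world z) of carrier_bar below 0.034 m), for 0.2 s.
2. the coupler has snapped onto the nipple, squarely (z of coupler_mouth in the frame of nipple_tip below -0.024 m and x of coupler_mouth in the frame of nipple_tip between -0.005 and 0.005 m and y of coupler_mouth in the frame of nipple_tip between -0.005 and 0.005 m and angle between the z axis of coupler_mouth and the z axis of nipple_tip, either way round below 0.14 rad), for 0.2 s.
At the end, for the whole second after the job is handed in: Carrier flat in the outline (centre within 13 mm each way, 0.15 rad); coupler snapped on (rim at least 24 mm below the tip, within 5 mm of the axis, square within 0.14 rad), collar pressed at least 8 mm, at rest, still gripped (over 2 N) (all of step 1 and all of step 2 and value of joint collar above 0.008 m and contact force between the fingers and coupler above 2 N and linear speed of coupler below 0.02 m/s); the arm keeps its last pose, push and grip.
It fails at once if the carrier is lifted off the mat (height (world z) of carrier_bar above 0.041 m or angle between carrier_bar's own z axis and vertical above 0.25 rad).
It fails at once if the dispenser bottle is shoved or knocked over (distance of dispenser from where it was at the start of the episode above 0.02 m or angle between dispenser's own z axis and vertical above 0.4 rad).
It fails at once if the screwdriver is moved (distance of screwdriver from where it was at the start of the episode above 0.02 m).
It fails at once if the circuit board is moved (distance of circuit_board from where it was at the start of the episode above 0.02 m).
It also fails if it takes over 51 s, if anything falls off the work surface, if the arm or the gripper's body presses on something with over 40 N, if the wrist force passes 120 N, or if a joint passes its speed limit or range.

## Working session

There is one attempt and no reset: what is moved stays moved. The work goes in short steps, Python scripts to look and compute and a tool call to move; the robot and the scene stay as the last step left them, time stands still between calls to the robot, and variables do not carry over. Pictures are saved under pics/ and viewed, and the job is handed in when it is done.

Besides the shell and the picture viewer there is one more tool, called after "Emit:" in YAML: its name, and indented under it one key for each argument. apply_moves: Moves the arm, as the interface text tells. Its arguments: {"type":"object","properties":{"deltas":{"type":"string"},"force":{"type":"number"}},"required":["deltas"]}

```bash
mkdir -p pics; ls
cat > h.py <<'E'
import numpy as np, cv2
from workcell import sensors, cams, arm
def shot(n,tag):
    c=cams.camera(n); np.savez(f'pics/{tag}.npz',**{k:np.asarray(v) for k,v in c.items()})
    cv2.imwrite(f'pics/{tag}.png',c['image'][:,:,::-1]); return c
def load(tag): 
    d=np.load(f'pics/{tag}.npz'); return {k:d[k] for k in d.files}
def rays(c,uv):
    uv=np.asarray(uv,float).reshape(-1,2); f=210/np.tan(np.radians(float(c['fovy']))/2)
    K=np.array([[f,0,float(c['cx'])],[0,f,float(c['cy'])],[0,0,1]])
    p=cv2.undistortPointsIter(uv.reshape(-1,1,2),K,np.array([float(c['k1']),0,0,0]),None,None,(3,50,1e-10)).reshape(-1,2)
    return np.c_[p,np.ones(len(p))]
def plane(c,uv,z):
    E=c['extrinsics'];d=rays(c,uv)@E[:3,:3].T;o=E[:3,3]
    return o+d*((z-o[2])/d[:,2])[:,None]
def dep(c,uv):
    uv=np.asarray(uv).reshape(-1,2).astype(int);E=c['extrinsics'];z=c['depth'][uv[:,1],uv[:,0]]
    return (rays(c,uv)*z[:,None])@E[:3,:3].T+E[:3,3]
E
python3 - <<'E'
from h import *
for n in('top','side'):
    c=shot(n,n+'0'); print(n,c['fovy'],c['cx'],c['cy'],c['k1'],c['extrinsics'].round(3))
print(sensors.get_state())
E
```

```text
pics
top 48.7802757293203 271.6133056090831 208.5180459471904 -0.1099047777689129 [[-1.070000e-01 -9.720000e-01  2.110000e-01  3.317440e+02]
 [-9.940000e-01  1.050000e-01 -1.700000e-02 -4.682800e+01]
 [-6.000000e-03 -2.110000e-01 -9.770000e-01  1.044822e+03]
 [ 0.000000e+00  0.000000e+00  0.000000e+00  1.000000e+00]]
side 49.60301408474521 282.7323018443088 207.00458064103353 -0.052166026200353315 [[ 7.71000e-01 -3.90000e-01  5.03000e-01  7.29700e+00]
 [-6.36000e-01 -4.92000e-01  5.94000e-01 -6.57973e+02]
 [ 1.60000e-02 -7.78000e-01 -6.28000e-01  7.29051e+02]
 [ 0.00000e+00  0.00000e+00  0.00000e+00  1.00000e+00]]
{'t': 0.1, 'joint_positions': array([-1.29349468,  0.61583725, -0.01261959,  1.42470542,  0.00811302,
        1.10339237, -0.04040961]), 'qvel': array([-0.00195172, -0.0009169 , -0.00016423, -0.00363771,  0.00149717,
       -0.00019769, -0.00148522]), 'tau': array([ 8.81778833e-04, -4.60037899e+01,  2.09835079e-01, -1.66243583e+01,
       -6.11861679e-02,  1.69900357e-02,  8.42659165e-05]), 'eef_pos': array([194.22937181, 619.57177614, 217.59844217]), 'tcp_rot': array([ 8.05942651e-01,  5.91992509e-01, -9.12376093e-04,  6.93468785e-04]), 'wrist_force': array([-0.09511272, -0.17083232,  0.38875256]), 'torque': array([-0.00610769, -0.01395399,  0.0343812 ]), 'grip_width': 93.01455179944617}
```

View pics/top0.png

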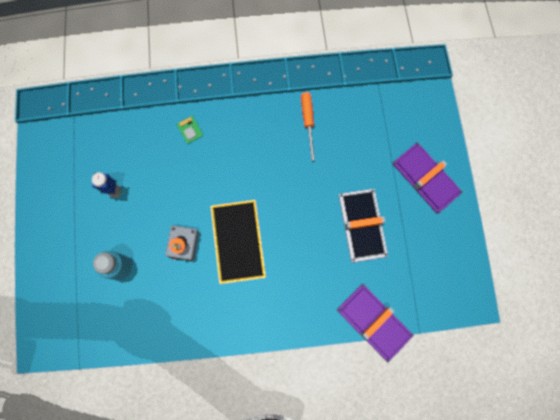

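View pics/side0.png

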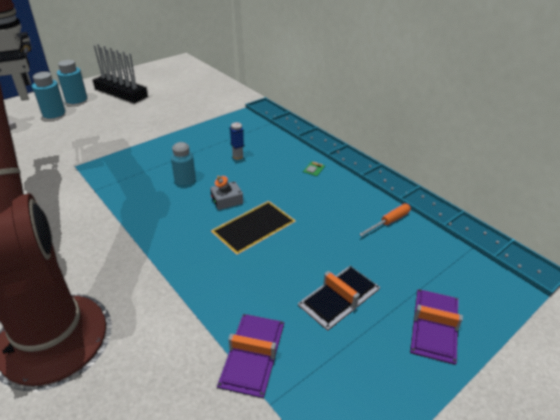

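The top view shows the pad at about (238,242), the carrier at (363,225), the block with its nipple at (181,243), the coupler at (102,183), the dispenser at (107,264) and the purple decoys on the right. Next I'll measure these.

Run:
```python
from h import *
c=load('top0');s=load('side0');im=c['image'];hsv=cv2.cvtColor(im,cv2.COLOR_RGB2HSV)
hs=cv2.cvtColor(s['image'],cv2.COLOR_RGB2HSV)
def big(m,x0,x1,y0,y1):
    k=np.zeros_like(m);k[y0:y1,x0:x1]=m[y0:y1,x0:x1]
    n,l,st,ce=cv2.connectedComponentsWithStats(k);i=1+np.argmax(st[1:,4]);return (l==i).astype(np.uint8),ce[i],st[i]
def quad(m):
    ct=max(cv2.findContours(m,0,1)[0],key=cv2.contourArea);return cv2.boxPoints(cv2.minAreaRect(ct)),ct
def rectw(c,m,z):
    ct=max(cv2.findContours(m,0,1)[0],key=cv2.contourArea)
    P=plane(c,ct.reshape(-1,2),z)[:,:2].astype(np.float32);return cv2.minAreaRect(P)
# pad: non-blue pixels
nb=((hsv[...,0]<80)|(hsv[...,0]>115)|(hsv[...,2]<70)).astype(np.uint8)
m,ce,st=big(nb,203,272,192,292);print('pad top',st,rectw(c,m,0))
m,ce,st=big(((hsv[...,1]<110)|(hsv[...,2]<70)|(hsv[...,0]<25)).astype(np.uint8),330,395,180,270);print('carrier top z8',st,rectw(c,m,8))
o=((hsv[...,0]<14)&(hsv[...,1]>150)&(hsv[...,2]>120)).astype(np.uint8)
m,ce,st=big(o,340,390,210,240);print('bar top z41',st,rectw(c,m,41))
m,ce,st=big(o,160,200,225,262);print('collar',st,ce, plane(c,ce,65), dep(c,ce))
g=((hsv[...,1]<110)).astype(np.uint8)
m,ce,st=big(g,155,210,215,270);print('block z35',st,ce,rectw(c,m,35))
b=((hsv[...,0]>108)&(hsv[...,2]>25)&(hsv[...,1]>120)).astype(np.uint8)
print(rectw(c,big(nb,88,130,165,205)[0],98))
x=im
big4=cv2.resize(im[160:300,80:220],None,fx=5,fy=5,interpolation=cv2.INTER_CUBIC)[:600]
cv2.imwrite('pics/z1.png',cv2.resize(im[165:285,80:220],None,fx=5,fy=5,interpolation=2)[...,::-1])
cv2.imwrite('pics/z2.png',cv2.resize(s['image'][115:215,165:265],None,fx=6,fy=6,interpolation=2)[...,::-1])
```

```text
pad top [ 210  200   56   84 3705] ((491.13226318359375, 20.875343322753906), (182.5635223388672, 106.64012908935547), 1.7822877168655396)
carrier top z8 [ 339  189   49   74 2674] ((496.2138977050781, -271.705322265625), (163.07003784179688, 95.37139892578125), 2.7290191650390625)
bar top z41 [351 217  31  12 174] ((495.73101806640625, -267.5047302246094), (17.498273849487305, 69.03634643554688), 2.548062801361084)
collar [170 238  15  15 113] [178.42477876 244.55752212] [[486.14093514 143.08011754  65.        ]] [[486.34906246 142.5791528   71.85404429]]
block z35 [166 226  32  35 729] [182.75171468 242.2345679 ] ((493.4303283691406, 141.84767150878906), (64.58761596679688, 74.62611389160156), 76.2310791015625)
((640.2096557617188, 301.9854431152344), (25.063262939453125, 24.671911239624023), 83.40137481689453)
```

View pics/z1.png

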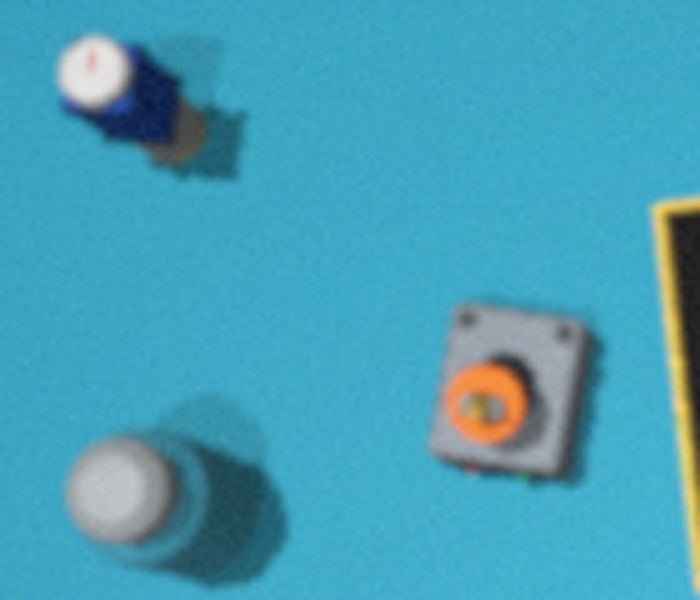

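View pics/z2.png

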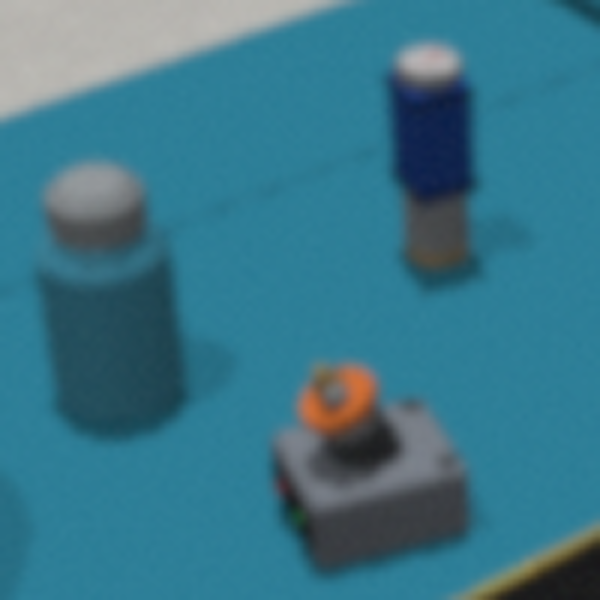

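Run:
```python
from h import *
c=load('top0');s=load('side0')
P=lambda l,z:plane(c,np.array(l,float)/5+[80,165]-.4,z)
print('block corners',P([(458,304),(592,320),(560,476),(432,455)],35).round(1))
for n,cc,box in(('top',c,(88,130,165,205)),('side',s,(225,250,120,165))):
    hv=cv2.cvtColor(cc['image'],cv2.COLOR_RGB2HSV);x0,x1,y0,y1=box
    m=np.zeros(hv.shape[:2],bool);m[y0:y1,x0:x1]=((hv[...,0]>108)&(hv[...,1]>150))[y0:y1,x0:x1]
    v,u=np.nonzero(m);p=dep(cc,np.c_[u,v]);p=p[(p[:,2]>40)&(p[:,2]<96)]
    r=cv2.minAreaRect(p[:,:2].astype(np.float32));print(n,len(p),r,p.min(0),p.max(0))
    print(cv2.fitLine(p[:,:2].astype(np.float32),cv2.DIST_HUBER,0,.01,.01).ravel())
    w=(hv[...,1]<60)&(hv[...,2]>140);w[:y0]=0;w[y1:]=0;w[:,:x0]=0;w[:,x1:]=0
    v,u=np.nonzero(w);print('gauge',len(u),u.mean(),v.mean(),plane(cc,[[u.mean(),v.mean()]],104),np.median(dep(cc,np.c_[u,v])[:,2]))
# nipple views: orange collar
for n,cc,box in(('top',c,(160,200,225,262)),('side',s,(205,240,165,195))):
    hv=cv2.cvtColor(cc['image'],cv2.COLOR_RGB2HSV);x0,x1,y0,y1=box
    m=np.zeros(hv.shape[:2],bool);m[y0:y1,x0:x1]=((hv[...,0]<14)&(hv[...,1]>130)&(hv[...,2]>90))[y0:y1,x0:x1]
    v,u=np.nonzero(m);el=cv2.fitEllipse(cv2.convexHull(np.c_[u,v].astype(np.int32)))
    p=dep(cc,np.c_[u,v]);q=p-np.median(p,0);k=np.linalg.norm(q,axis=1)<25;mu=p[k].mean(0);nrm=np.linalg.svd(p[k]-mu)[2][2]
    print(n,el,plane(cc,[el[0]],66.6),mu,nrm,len(u))
cv2.imwrite('pics/z3.png',cv2.resize(s['image'][118:166,215:260],None,fx=12,fy=12,interpolation=2)[...,::-1])
```

```text
block corners [[535.5 162.2  35. ]
 [521.9 102.9  35. ]
 [454.2 122.2  35. ]
 [469.3 178.1  35. ]]
top 130 ((630.1865844726562, 290.5937805175781), (17.823598861694336, 33.007869720458984), 42.15294647216797) [621.7226697  281.90082831  45.24853992] [647.86937458 308.80985824  95.9464703 ]
[ 9.3923473e-01 -3.4327564e-01  6.3251520e+02  2.8683542e+02]
gauge 150 98.28666666666666 178.86 [[639.6918416  300.08801796 104.        ]] 105.56145333753517
side 162 ((630.125244140625, 285.375), (17.36658477783203, 27.6147518157959), 60.177974700927734) [616.94784785 279.54275108  41.59056898] [645.87261252 299.77487094  95.44745944]
[ 9.6600628e-01 -2.5851864e-01  6.3108508e+02  2.8567935e+02]
gauge 35 235.85714285714286 124.6 [[639.41921598 300.32370979 104.        ]] 103.21911957116492
top ((177.4899444580078, 244.91798400878906), (14.924736022949219, 15.434669494628906), 72.75799560546875) [[485.32303329 144.83109672  66.6       ]] [485.94399353 143.60071221  67.02428287] [-0.28412302  0.00303835  0.95878302] 143
side ((221.3202667236328, 181.60902404785156), (8.46739673614502, 11.89889144897461), 60.835758209228516) [[481.75037792 140.44759007  66.6       ]] [481.95967003 139.820869    65.45015694] [-0.31316797 -0.01794303  0.94952824] 65
```

View pics/z3.png

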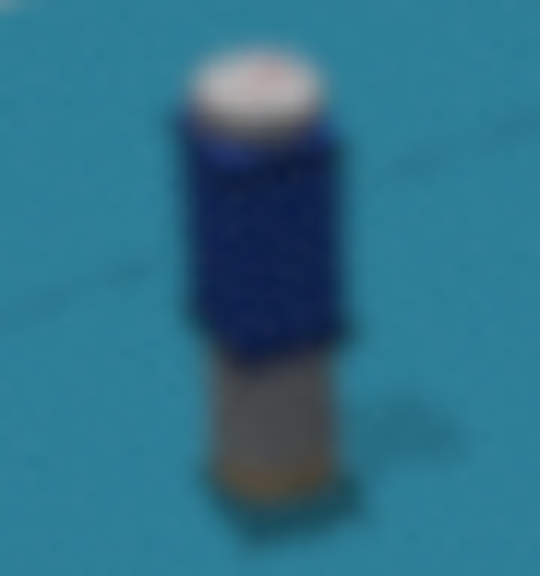

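The pad centre is (491,21) with yaw 1.8°. The bar is at (496,-268), yaw about 2.6°. The tip works out to about (477,146,81) and the coupler axis to about (639.6,300.2). Now moving above the carrier.

Emit:
apply_moves:
  deltas: "5 -3 0 0 0 -4 6;10 -6 0 0 0 -8 6;15 -9 0 0 0 -12 6;21.7 -13 0 0 0 -17 6;26 -17.5 0 0 0 -21 6;30 -22 0 0 0 -25 6;34 -27 0 0 0 -29 6;37 -32 0 0 0 -33 6;39 -37 0 0 0 -37 6;40 -43 0 0 0 -41 6;41 -49 0 0 0 -45 6;41 -55 0 0 0 -49 6;40 -61 0 0 0 -53 6;38.5 -67 0 0 0 -57 6;36.5 -72 0 0 0 -61 6;34.5 -77 0 0 0 -65 6;32.5 -82 0 0 0 -68 6;30.2 -87 -2 0 0 -70 6;30.2 -88.8 -5 0 0 -70 6;30.2 -88.8 -9 0 0 -70 6"
  force: 30

```text
t: 2.6
eef_pos: [496.0, -270.8, 128.4]
tcp_rot: [1.0, 0.021, 0.001, 0.001]
wrist_force: [0.0, 1.1, 0.5]
grip_width: 60.3
```

Run:
```python
from h import *
s=load('side0');c=load('top0')
hv=cv2.cvtColor(s['image'],cv2.COLOR_RGB2HSV)
m=((hv[...,0]<14)&(hv[...,1]>150)&(hv[...,2]>100));m[:265]=0;m[310:]=0;m[:,:315]=0;m[:,365:]=0
v,u=np.nonzero(m);p=dep(s,np.c_[u,v]);t=p[p[:,2]>38];print('bar side',len(u),p.min(0),p.max(0),len(t),t.mean(0))
r=cv2.minAreaRect(t[:,:2].astype(np.float32));print(r)
P=lambda l,z:plane(s,np.array(l,float)/12+[215,118]-.46,z).round(1)
print(P([(193,322),(245,360),(348,338)],36),P([(180,118),(340,128)],98))
st=sensors.get_state();print(st['t'],st['eef_pos'],st['tcp_rot'],st['joint_positions'])
c=shot('top','top1');shot('side','side1')
cv2.imwrite('pics/z4.png',cv2.resize(c['image'][170:290,310:430],None,fx=5,fy=5,interpolation=2)[...,::-1])
```

```text
bar side 342 [   7.29709369 -657.97285352   13.13376114] [ 521.20191578 -234.63875584  729.05084092] 181 [ 490.91182124 -272.64906409   44.34356857]
((268.65118408203125, -466.660400390625), (645.1602172851562, 58.257755279541016), 41.36410140991211)
[[628.  316.3  36. ]
 [627.9 294.   36. ]
 [653.3 286.9  36. ]] [[622.3 307.3  98. ]
 [649.  280.2  98. ]]
2.6 [ 496.00447289 -270.77649434  128.36699587] [9.99788007e-01 2.05348112e-02 8.73758352e-04 1.22434067e-03] [ 0.25698644  0.60463934  0.31884256  1.79094579 -0.25355244  0.78340287
  0.74431993]
```

View pics/side1.png

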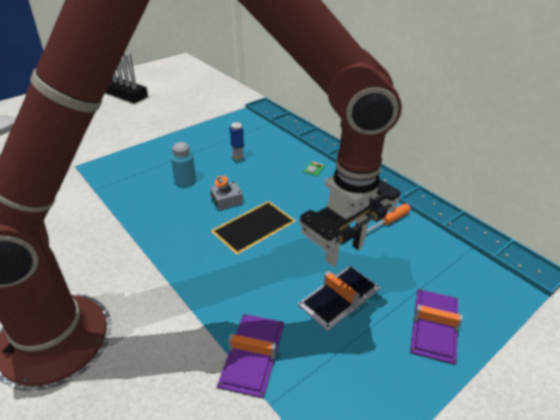

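The gripper is over the carrier. Now descending and gripping the bar.

Emit:
apply_moves:
  deltas: "0 0 -3 0 0 0 6;0 0 -6 0 0 0 6;0 0 -8.5 0 0 0 6;0 0 -10 0 0 0 6;0 0 -10.5 0 0 0 6;0 0 -10.5 0 0 0 6"

```text
t: 3.45
eef_pos: [496.9, -268.0, 24.2]
tcp_rot: [1.0, 0.023, 0.0, 0.0]
wrist_force: [0.3, -0.0, 0.8]
grip_width: 60.3
```

Run:
```python
from h import *
print(sensors.get_state()['eef_pos'],sensors.get_state()['wrist_force'])
c=shot('side','side2')
cv2.imwrite('pics/z5.png',cv2.resize(c['image'][200:340,270:410],None,fx=4,fy=4,interpolation=2)[...,::-1])
```

```text
[ 496.88109867 -267.9708445    24.21213676] [ 0.25300348 -0.04794759  0.78367749]
```

View pics/z5.png

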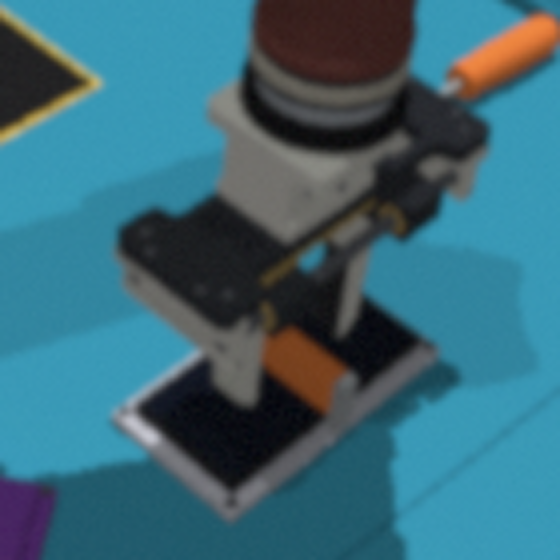

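The fingers straddle the bar. Closing, then one more look.

Emit:
apply_moves:
  deltas: "0 0 -0.2 0 0 0 1;0 0 -0.2 0 0 0 1;0 0 -0.2 0 0 0 1;0 0 -0.2 0 0 0 1;0 0 -0.2 0 0 0 1;0 0 -0.2 0 0 0 1"
  force: 30

```text
t: 4.25
eef_pos: [496.5, -267.8, 21.7]
tcp_rot: [1.0, 0.023, 0.0, 0.0]
wrist_force: [0.1, -0.3, 0.1]
grip_width: 13.6
```

Emit:
apply_moves:
  deltas: "0 1 0 0 0 0 1;0 2.5 0 0 0 0 1;-0.1 4.5 0 0 0 0 1;-0.1 6.5 0 0 0 0 1;-0.2 8.5 0 0 0 0 1;-0.2 10.5 0 0 0 0 1;-0.2 12.5 0 0 0 0 1;-0.3 14.5 0 0 0 0 1;-0.3 16.5 0 0 0 0 1;-0.4 18.5 0 0 0 0 1;-0.4 20.5 0 0 0 0 1;-0.5 22.5 0 0 0 0 1;-0.5 24.5 0 0 0 0 1;-0.5 26.5 0 0 0 0 1;-0.5 28 0 0 0 -1 1;-0.5 28.9 0 0 0 -1 1;-0.5 28.9 0 0 0 -1 1;-0.5 28.9 0 0 0 -1 1"

```text
t: 6.5
eef_pos: [491.2, 21.8, 21.6]
tcp_rot: [1.0, 0.014, -0.0, -0.001]
wrist_force: [0.4, 1.6, 0.2]
grip_width: 13.9
```

Run:
```python
from h import *
print(sensors.get_state()['eef_pos'],sensors.get_state()['wrist_force'])
c=shot('side','side3');d=shot('top','top3')
a=cv2.resize(c['image'][180:280,190:310],None,fx=3.3,fy=3.3,interpolation=2)
b=cv2.resize(d['image'][180:300,190:290],None,fx=4,fy=4,interpolation=2)
cv2.imwrite('pics/z6a.png',a[...,::-1]);cv2.imwrite('pics/z6b.png',b[...,::-1])
```

```text
[491.21795302  21.76106144  21.62698596] [0.40084196 1.63548974 0.22213709]
```

View pics/z6a.png

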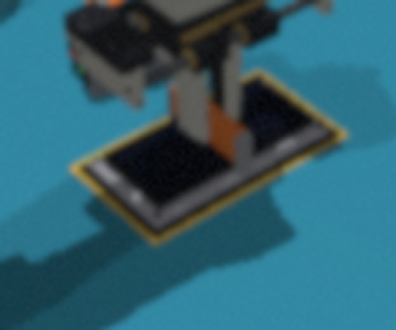

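View pics/z6b.png

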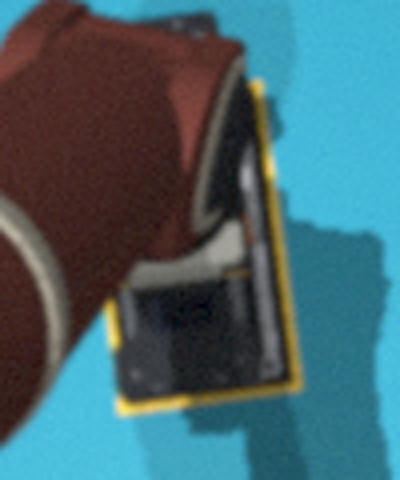

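The carrier lies inside the yellow outline, with margin on every side. Releasing and rising.

Emit:
apply_moves:
  deltas: "0 0 0 0 0 0 2.5;0 0 0 0 0 0 4;0 0 0 0 0 0 5;0 0 0 0 0 0 5;0 0 4 0 0 0 5;0 0 9 0 0 0 5;0 0 14 0 0 0 5;0 0 19 0 0 0 6;4 5 21 0 0 0 6;8 10 21 0 0 0 6;12 15 21 0 0 0 6;16 20 21 0 0 0 6;16 20 21 0 0 0 6"

```text
t: 8.22
eef_pos: [651.7, 226.8, 229.2]
tcp_rot: [1.0, 0.018, -0.001, -0.001]
wrist_force: [-0.5, -0.2, 0.1]
grip_width: 60.1
```

Run:
```python
from h import *
st=sensors.get_state();print(st['t'],st['eef_pos'],st['tcp_rot'],st['joint_positions'])
c=shot('top','top4');shot('side','side4')
for cc,n in((load('top0'),'top'),(load('side0'),'side')):
    x0,x1,y0,y1=(88,130,165,205) if n=='top' else (225,250,120,165)
    hv=cv2.cvtColor(cc['image'],cv2.COLOR_RGB2HSV)
    m=np.zeros(hv.shape[:2],np.uint8);m[y0:y1,x0:x1]=((hv[...,0]>108)&(hv[...,1]>150))[y0:y1,x0:x1]
    v,u=np.nonzero(m);p=dep(cc,np.c_[u,v])
    for uu in (np.unique(u) if n=='side' else []):
        k=(u==uu)&(p[:,2]>42)&(p[:,2]<92)
        if k.sum()>3: print(uu,k.sum(),np.median(p[k],0).round(1),hv[v[k],u[k],2].mean().round(1))
```

```text
8.225 [651.66732093 226.84333856 229.22698945] [ 9.99845726e-01  1.75149752e-02 -9.70060664e-04 -8.98997876e-04] [-0.59901688  0.71031734  0.46517067  1.28223651 -0.31877408  1.22248785
 -0.0877506 ]
232 11 [621.4 295.6  68.3] 79.2
233 12 [620.  289.7  66.3] 77.7
234 14 [622.1 288.2  72.3] 76.3
235 16 [624.2 285.7  68.1] 74.6
236 16 [627.6 285.4  69. ] 73.8
237 17 [631.  285.5  68.4] 73.0
238 16 [634.  285.6  67.9] 73.1
239 15 [636.8 284.3  64.9] 73.6
240 15 [639.  282.9  69.6] 73.8
241 16 [643.4 283.6  64.2] 73.7
```

View pics/top4.png

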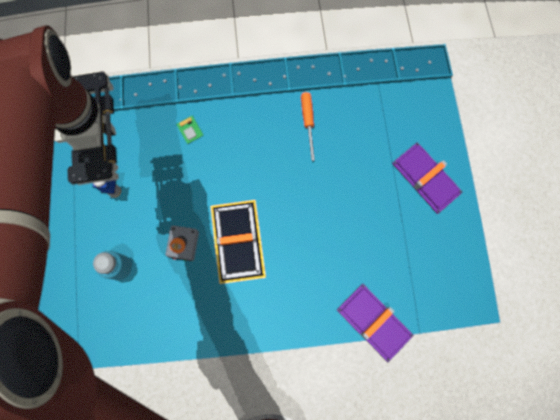

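View pics/side4.png

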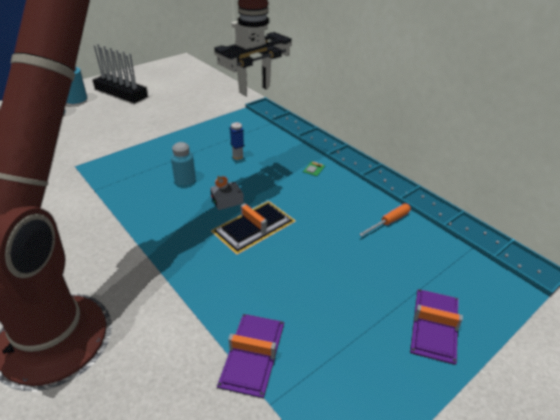

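The carrier is inside the outline. The coupler's yaw is about -6.5° by the -y face in the depth data. Moving above the coupler and descending with the jaws along its x.

Emit:
apply_moves:
  deltas: "-0.6 4 -2 0 0 -4 6;-1.2 7.9 -5 0 0 -8.5 6;-1.2 7.9 -8 0 0 -8.5 6;-1.2 7.9 -10 0 0 -8.5 6;-1.2 7.9 -10 0 0 -8.5 6;-1.2 7.9 -10 0 0 -8.5 6"

```text
t: 9.07
eef_pos: [640.2, 298.8, 133.3]
tcp_rot: [0.998, -0.061, 0.001, -0.0]
wrist_force: [-0.2, 0.2, 0.1]
grip_width: 59.8
```

Run:
```python
from h import *
st=sensors.get_state();print(st['t'],st['eef_pos'],st['tcp_rot'])
c=shot('side','side5')
cv2.imwrite('pics/z7.png',cv2.resize(c['image'][60:200,170:300],None,fx=4,fy=4,interpolation=2)[...,::-1])
d=load('top4');hv=cv2.cvtColor(d['image'],cv2.COLOR_RGB2HSV)
y=((hv[...,0]>15)&(hv[...,0]<35)&(hv[...,1]>120)).astype(np.uint8);y[:190]=0;y[295:]=0;y[:,:200]=0;y[:,275:]=0
w=((hv[...,1]<90)&(hv[...,2]>110)).astype(np.uint8);w[:190]=0;w[295:]=0;w[:,:205]=0;w[:,270:]=0
o=((hv[...,0]<14)&(hv[...,1]>150)&(hv[...,2]>110)).astype(np.uint8);o[:220]=0;o[255:]=0;o[:,:212]=0;o[:,262:]=0
for n,m,z in(('pad',y,0),('tray',w,8),('bar',o,41)):
    v,u=np.nonzero(m);P=plane(d,np.c_[u,v],z)[:,:2].astype(np.float32);print(n,len(u),cv2.minAreaRect(P))
```

```text
9.075 [640.17935653 298.84644614 133.3448493 ] [ 9.98127379e-01 -6.11616361e-02  9.79447636e-04 -1.71906253e-04]
pad 483 ((490.91455078125, 21.67071533203125), (177.38058471679688, 102.42627716064453), 1.7709283828735352)
tray 1146 ((489.8576354980469, 20.688823699951172), (182.93511962890625, 108.47628021240234), 1.727338194847107)
bar 126 ((490.1649475097656, 20.753631591796875), (17.867767333984375, 67.05235290527344), 1.5660557746887207)
```

View pics/z7.png

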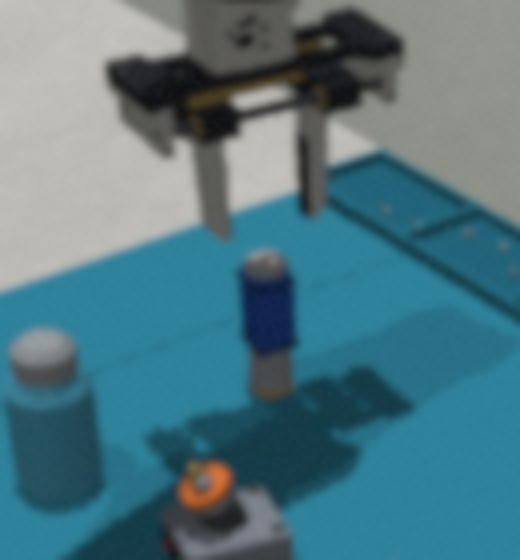

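The carrier is within about 1 mm and 0.2° of the pad centre. The gripper is centred over the coupler, so descending.

Emit:
apply_moves:
  deltas: "0 0 -2.5 0 0 0 6;0 0 -5 0 0 0 6;0 0 -7 0 0 0 6;0 0 -8.2 0 0 0 6;0 0 -8.2 0 0 0 6;0 0 -8.2 0 0 0 2.5;0 0 -8.2 0 0 0 2.5;0 0 -8.2 0 0 0 2.5;0 0 -8.2 0 0 0 2.5;0 0 -8.2 0 0 0 2.5"
  force: 45

```text
t: 10.38
eef_pos: [639.7, 300.3, 50.2]
tcp_rot: [0.998, -0.06, 0.0, -0.0]
wrist_force: [-0.1, 0.2, 2.0]
grip_width: 32.2
```

Run:
```python
from h import *
st=sensors.get_state();print(st['t'],st['eef_pos'],st['tcp_rot'],st['wrist_force'],st['torque'])
c=shot('side','side6')
cv2.imwrite('pics/z8.png',cv2.resize(c['image'][60:200,170:300],None,fx=4,fy=4,interpolation=2)[...,::-1])
```

```text
10.375 [639.7436663  300.34747092  50.21016764] [ 9.98189406e-01 -6.01474494e-02  3.70391625e-04 -2.39180552e-04] [-0.10607736  0.19845415  2.03773975] [-0.07967198  0.14544318  0.03026333]
```

View pics/z8.png

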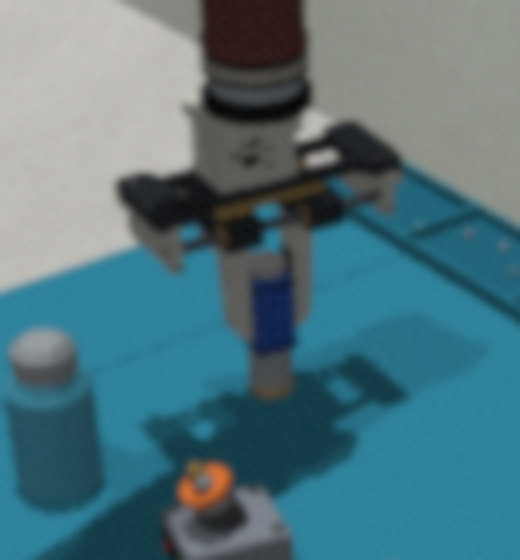

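The coupler is held at 32.2 mm opening, with the TCP about 50 mm above the rim. Lifting it, and refining the nipple position in the meantime.

Emit:
apply_moves:
  deltas: "0 0 1 0 0 0 2.5;0 0 4 0 0 0 2.5;0 0 8 0 0 0 2.5;0 0 12 0 0 0 2.5;0 0 15 0 0 0 2.5;0 0 15 0 0 0 2.5;0 0 15 0 0 0 2.5"

```text
t: 11.3
eef_pos: [638.2, 300.0, 197.7]
tcp_rot: [0.998, -0.06, -0.002, 0.001]
wrist_force: [-0.9, 0.0, -2.9]
grip_width: 32.2
```

Run:
```python
from h import *
st=sensors.get_state();print(st['t'],st['eef_pos'],st['tcp_rot'],st['wrist_force'],st['torque'],st['grip_width'])
shot('side','side7')
for n,cc,(x0,x1,y0,y1) in(('top',load('top0'),(155,210,215,270)),('side',load('side0'),(200,250,165,220))):
    v,u=np.mgrid[y0:y1,x0:x1];uv=np.c_[u.ravel(),v.ravel()];p=dep(cc,uv)
    k=(p[:,2]>31)&(p[:,2]<39);m=np.zeros(cc['image'].shape[:2],np.uint8);m[uv[k,1],uv[k,0]]=1
    nn,l,st,ce=cv2.connectedComponentsWithStats(m);i=1+np.argmax(st[1:,4]);vv,uu=np.nonzero(l==i)
    P=plane(cc,np.c_[uu,vv],35);print(n,len(uu),np.median(dep(cc,np.c_[uu,vv])[:,2]),cv2.minAreaRect(P[:,:2].astype(np.float32)))
    print('high',p[p[:,2]>70].round(0).tolist()[:40] if (p[:,2]>72).sum()<60 else (p[:,2]>72).sum())
a=load('top0')['image'][228:260,162:200];b=load('side0')['image'][168:200,205:243]
cv2.imwrite('pics/z9.png',np.hstack([cv2.resize(x,None,fx=10,fy=10,interpolation=2) for x in(a,b)])[...,::-1])
```

```text
11.3 [638.17746457 300.0145178  197.72556571] [ 9.98178976e-01 -6.02951594e-02 -1.70959230e-03  5.50486729e-04] [-0.88586325  0.02222412 -2.89025841] [-0.07889267  0.08731608  0.01091079] 32.16574568312992
top 563 34.9967245970081 ((495.61065673828125, 142.8783416748047), (58.8271598815918, 69.99479675292969), 75.47942352294922)
high 70
side 278 33.27024280204097 ((491.8603820800781, 138.73779296875), (61.85636901855469, 67.87557220458984), 77.45893096923828)
high [[7.0, -658.0, 729.0], [7.0, -658.0, 729.0], [7.0, -658.0, 729.0], [479.0, 154.0, 77.0], [479.0, 150.0, 79.0], [477.0, 151.0, 77.0], [475.0, 144.0, 82.0], [480.0, 146.0, 78.0], [483.0, 147.0, 76.0], [493.0, 150.0, 70.0], [497.0, 146.0, 71.0], [474.0, 147.0, 78.0], [477.0, 146.0, 76.0], [478.0, 143.0, 78.0], [482.0, 146.0, 74.0], [484.0, 144.0, 74.0], [497.0, 142.0, 70.0], [475.0, 149.0, 73.0], [475.0, 144.0, 75.0], [477.0, 142.0, 76.0], [480.0, 142.0, 75.0], [481.0, 140.0, 75.0], [486.0, 143.0, 71.0], [474.0, 148.0, 71.0], [474.0, 143.0, 74.0], [475.0, 140.0, 75.0], [478.0, 141.0, 73.0], [481.0, 141.0, 72.0], [482.0, 137.0, 73.0], [492.0, 134.0, 71.0], [474.0, 143.0, 71.0], [474.0, 139.0, 73.0], [476.0, 137.0, 73.0], [480.0, 138.0, 71.0], [477.0, 135.0, 70.0], [487.0, 127.0, 71.0], [7.0, -658.0, 729.0], [7.0, -658.0, 729.0], [7.0, -658.0, 729.0], [7.0, -658.0, 729.0]]
```

View pics/z9.png

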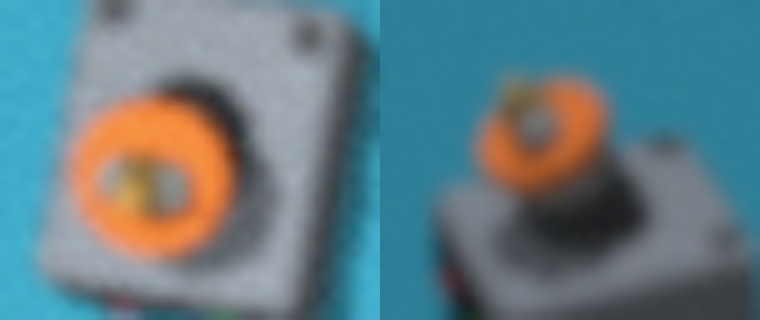

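Run:
```python
from h import *
c=load('top0');s=load('side0')
print(plane(c,[(175.5,246.2)],80.5),plane(s,[(218.05,176.7)],80.5))
def tri(u1,u2):
    A=[];b=[]
    M=np.zeros((3,3));r=np.zeros(3)
    for cc,u in((c,u1),(s,u2)):
        d=(rays(cc,[u])@cc['extrinsics'][:3,:3].T)[0];d/=np.linalg.norm(d);o=cc['extrinsics'][:3,3];Q=np.eye(3)-np.outer(d,d);M+=Q;r+=Q@o
    return np.linalg.solve(M,r)
print('tip',tri((175.5,246.2),(218.05,176.7)),'collar',tri((177.5,244.9),(221.3,181.6)))
a=np.array([np.sin(.38)*-np.cos(np.radians(14.5)),np.sin(.38)*np.sin(np.radians(14.5)),np.cos(.38)])
f=np.array([495.4,142,35]);print('tip pred',f+50*a,'collar',f+34*a,a)
```

```text
[[480.86260735 146.50532458  80.5       ]] [[476.9532598  146.05010822  80.5       ]]
tip [479.7311758  147.63020799  78.66719913] collar [485.62469528 145.99618424  61.85337222]
tip pred [477.44471114 146.64355343  81.43323178] collar [483.19040357 145.15761633  66.57459761] [-0.35910578  0.09287107  0.92866464]
```

Tip estimates from several methods agree at about (478,146.5,81), axis azimuth 165.5°. Moving to a tilted hover, 25 mm short of the tip along its axis.

Emit:
apply_moves:
  deltas: "-2 -1.5 0 0 0 0 2.5;-5 -4 0 -0.8 -3 0 2.5;-8 -6.5 0 -1.6 -6.2 0 2.5;-11 -8.8 0 -2.5 -9.7 0 2.5;-14 -11 -1 -3.4 -13 0 2.5;-16.5 -13 -2 -4.2 -16.3 0 2.5;-18 -14 -3 -5 -19 0 2.5;-18.9 -14.7 -4.3 -5.4 -21.1 0 2.5;-18.9 -14.7 -4.9 -5.4 -21.1 0 2.5;-18.9 -14.7 -4.9 -5.4 -21.1 0 2.5;-18.9 -14.7 -4.9 -5.4 -21.1 0 2.5;-18.9 -14.7 -4.9 -5.4 -21.1 0 2.5"

```text
t: 12.85
eef_pos: [451.3, 153.4, 151.1]
tcp_rot: [0.98, -0.059, 0.186, 0.035]
wrist_force: [0.1, -0.4, -2.1]
grip_width: 32.1
```

Run:
```python
from h import *
from scipy.spatial.transform import Rotation as R
c=shot('side','side8');d=shot('top','top8')
st=sensors.get_state();r=R.from_quat(st['tcp_rot']);print(st['t'],st['eef_pos'],r.as_matrix().round(3),st['wrist_force'],st['torque'],st['grip_width'],st['joint_positions'])
cv2.imwrite('pics/z10.png',cv2.resize(c['image'][90:230,150:290],None,fx=4,fy=4,interpolation=2)[...,::-1])
cv2.imwrite('pics/z11.png',cv2.resize(d['image'][180:320,90:270],None,fx=4,fy=4,interpolation=2)[...,::-1])
```

```text
12.95 [450.9009392  153.28650347 150.93895123] [[ 0.924 -0.129  0.36 ]
 [-0.103 -0.99  -0.092]
 [ 0.368  0.048 -0.928]] [ 0.0837004  -0.43259772 -1.59976865] [0.08753749 0.57959556 0.03467809] 32.24802146639331 [-1.06005052  0.44076517  0.70402922  2.26886533 -0.1712694   0.23141628
 -0.40737399]
```

View pics/z10.png

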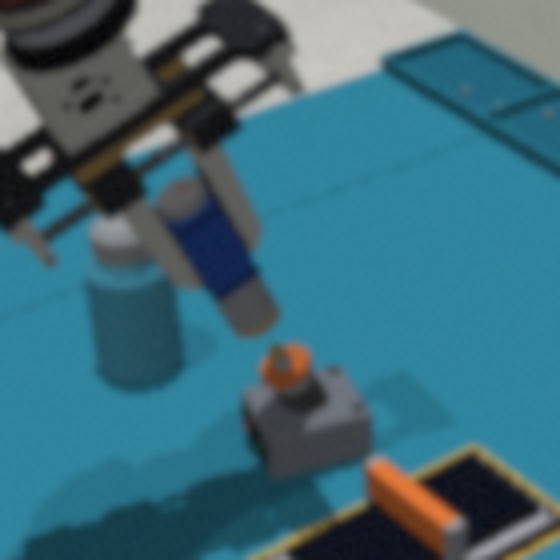

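View pics/z11.png

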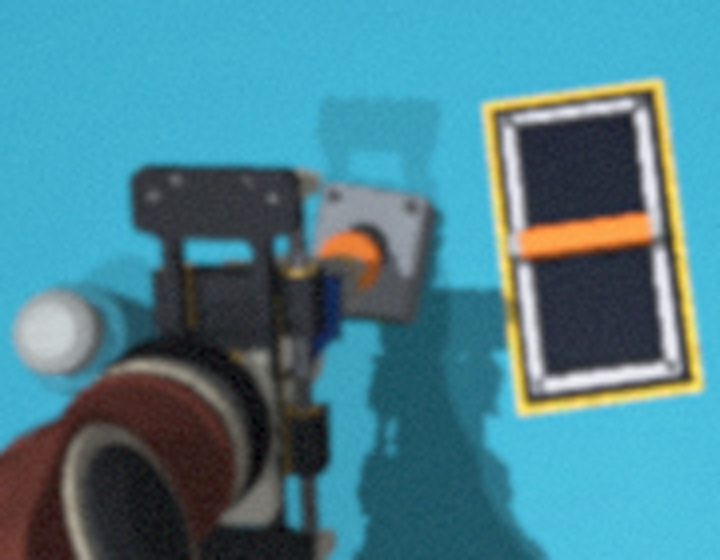

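Run:
```python
from h import *
from scipy.spatial.transform import Rotation as R
c=load('side8');d=load('top8')
st=sensors.get_state();M=R.from_quat(st['tcp_rot']).as_matrix();tcp=st['eef_pos'];z=-M[:,2]
def proj(cc,P):
    E=np.linalg.inv(cc['extrinsics']);f=210/np.tan(np.radians(float(cc['fovy']))/2)
    K=np.array([[f,0,float(cc['cx'])],[0,f,float(cc['cy'])],[0,0,1]])
    return cv2.projectPoints(np.asarray(P,float),cv2.Rodrigues(E[:3,:3])[0],E[:3,3],K,np.array([float(cc['k1']),0,0,0]))[0].reshape(-1,2)
a=np.array([-.359,.0929,.9287]);f=np.array([495.4,142,35])
pts=np.array([tcp+55*z,tcp-50*z,f+50*a,f+34*a,f]);
for cc,n,(x0,y0,w,h),sc in((c,'s',(190,135,50,70),8),(d,'t',(160,225,45,40),12)):
    p=proj(cc,pts);print(n,p.round(1))
    im=cv2.resize(cc['image'][y0:y0+h,x0:x0+w],None,fx=sc,fy=sc,interpolation=2)[...,::-1].copy()
    for q,col in zip(p,[(0,255,0),(0,255,0),(0,0,255),(255,0,255),(0,255,255)]):
        cv2.circle(im,tuple(((q-[x0,y0]+.5)*sc).astype(int)),3,col,-1)
    cv2.imwrite(f'pics/z12{n}.png',im)
```

```text
s [[194.2 137.7]
 [213.9 169.3]
 [218.1 176.2]
 [220.8 180.5]
 [226.3 189.5]]
t [[157.1 264.9]
 [172.4 250.5]
 [175.4 247.8]
 [177.4 245.9]
 [181.4 242.2]]
```

View pics/z12s.png

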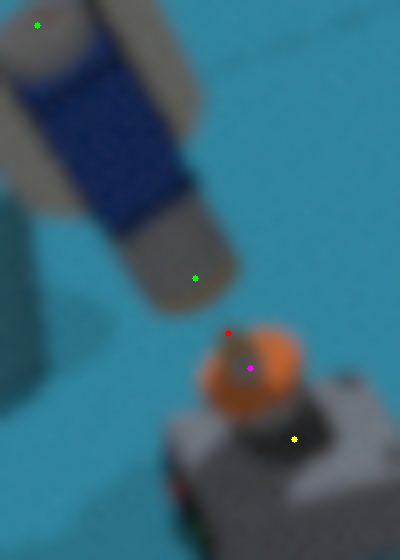

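View pics/z12t.png

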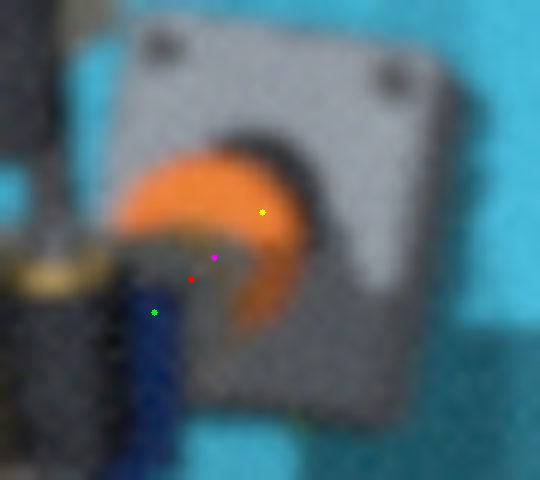

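The side view has the coupler axis lined up with the tip to within about 1 mm. The top view puts the collar about 2 mm further +x, so I add 1 mm in x. Advancing along the axis to just before the beads.

Emit:
apply_moves:
  deltas: "0.1 0 0 0 0 0 2.5;0.46 -0.09 -0.93 0 0 0 2.5;0.82 -0.19 -1.86 0 0 0 2.5;1.0 -0.23 -2.32 0 0 0 2.5;1.14 -0.27 -2.69 0 0 0 2.5;1.25 -0.3 -2.97 0 0 0 2.5;1.25 -0.3 -2.97 0 0 0 2.5;1.25 -0.3 -2.97 0 0 0 2.5"

```text
t: 13.95
eef_pos: [463.4, 150.8, 121.3]
tcp_rot: [0.98, -0.059, 0.186, 0.035]
wrist_force: [-0.3, 1.6, 0.4]
grip_width: 32.1
```

```bash
cat > rep.py <<'E'
from h import *
import sys
from scipy.spatial.transform import Rotation as R
c=shot('side',sys.argv[1])
st=sensors.get_state();M=R.from_quat(st['tcp_rot']).as_matrix();a=np.array([-.359,.0929,.9287]);T=np.array([478.7,146.5,81.4])
m=st['eef_pos']-50*-M[:,2]-T;b=np.array([.968,-.25,0])
x=np.cross([0.25,.968,0],a)
print(st['t'],st['eef_pos'].round(1),'along',m@a,'lat x',m@np.array([.899,-.2325,.371]),'lat y',m@np.array([.25,.968,0]),'ang',np.arccos(-M[:,2]@a))
F=st['wrist_force'];print('F',F.round(2),'axial',F@a,'x',F@np.array([.899,-.2325,.371]),'y',F@np.array([.25,.968,0]),st['torque'].round(2),st['grip_width'],st['joint_positions'].round(2))
cv2.imwrite(f'pics/{sys.argv[1]}z.png',cv2.resize(c['image'][130:210,180:260],None,fx=7,fy=7,interpolation=2)[...,::-1])
E
python3 rep.py side9
```

```text
14.0 [463.4 150.8 121.3] along -7.039003299937834 lat x 0.06735899276199483 lat y 0.44944991761588826 ang 0.0034222981209404034
F [-0.23  0.52 -0.85] axial -0.6622748657736637 x -0.641517286687804 y 0.44332401759241585 [0.49 0.49 0.18] 32.24582879095644 [-0.95  0.5   0.6   2.28 -0.2   0.15 -0.38]
```

View pics/side9z.png

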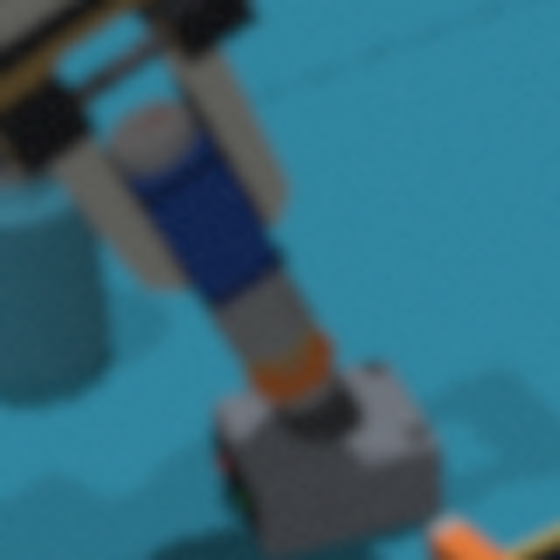

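The nipple has entered with about 1 N of side force. Pressing on past the beads, with 0.5 mm of +y relief.

Emit:
apply_moves:
  deltas: "0.11 0.02 -0.28 0 0 0 2.5;0.22 -0.01 -0.56 0 0 0 2.5;0.32 -0.03 -0.84 0 0 0 2.5;0.4 -0.05 -1.02 0 0 0 2.5;0.4 -0.05 -1.02 0 0 0 2.5;0.4 -0.05 -1.02 0 0 0 2.5"

```text
t: 14.75
eef_pos: [467.2, 150.2, 110.7]
tcp_rot: [0.98, -0.059, 0.186, 0.036]
wrist_force: [1.9, 4.1, -2.4]
grip_width: 32.0
```

```bash
python3 rep.py side10
```

```text
14.8 [467.2 150.2 110.7] along -18.30507713116576 lat x -0.27829070439697234 lat y 0.7583185596226235 ang 0.002828594191266489
F [ 1.58  4.1  -1.68] axial -1.7473887163872526 x -0.1564805887194947 y 4.363395946041324 [1.2  0.28 0.51] 32.002732539128694 [-0.92  0.52  0.56  2.28 -0.21  0.12 -0.37]
```

View pics/side10z.png

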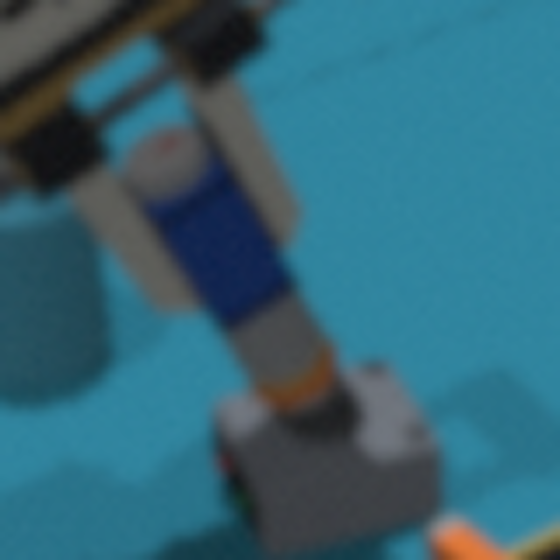

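Emit:
apply_moves:
  deltas: "0.03 0.1 0 0 0 0 2.5;0.12 0.08 -0.23 0 0 0 2.5;0.21 0.05 -0.46 0 0 0 2.5;0.21 0.05 -0.46 0 0 0 2.5;0.21 0.05 -0.46 0 0 0 2.5"

```text
t: 15.42
eef_pos: [469.0, 149.9, 106.3]
tcp_rot: [0.98, -0.059, 0.185, 0.036]
wrist_force: [-1.7, 3.3, 3.9]
grip_width: 31.8
```

```bash
python3 rep.py side11
```

```text
15.475 [469.  149.9 106.3] along -23.08712732829466 lat x -0.33019132461195566 lat y 0.9186772963067886 ang 0.002371530713290879
F [-1.3   3.    5.12] axial 5.498189933675638 x 0.03248428167623641 y 2.576889693826585 [0.54 0.39 0.22] 32.02701619877974 [-0.91  0.53  0.55  2.28 -0.21  0.11 -0.37]
```

View pics/side11z.png

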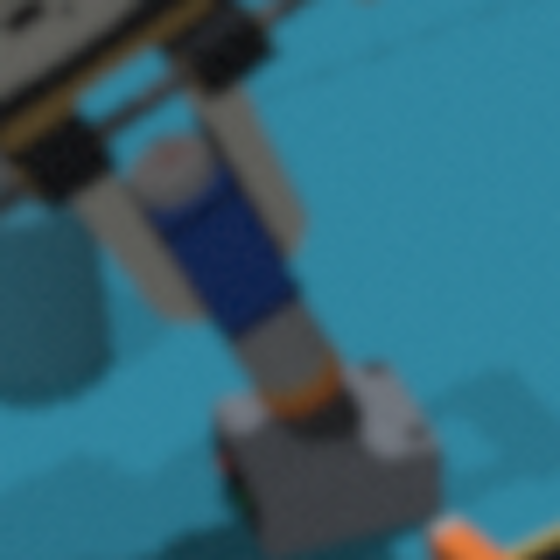

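Axial load is about 7 N at about 23 mm depth, which fits the collar spring. Advancing another 4.5 mm.

Emit:
apply_moves:
  deltas: "0.02 0.05 0 0 0 0 2.5;0.1 0.03 -0.21 0 0 0 2.5;0.18 0.01 -0.42 0 0 0 2.5;0.18 0.01 -0.42 0 0 0 2.5;0.18 0.01 -0.42 0 0 0 2.5;0.18 0.01 -0.42 0 0 0 2.5"

```text
t: 16.23
eef_pos: [470.6, 149.6, 102.1]
tcp_rot: [0.98, -0.06, 0.185, 0.036]
wrist_force: [-3.5, 2.6, 8.0]
grip_width: 32.0
```

```bash
python3 rep.py side12
```

```text
16.275 [470.6 149.7 102.1] along -27.544936891734373 lat x -0.3571093751776756 lat y 1.0386395522620648 ang 0.0022299609229668458
F [-2.76  0.97  7.18] axial 7.745720523115818 x -0.045141492500096206 y 0.2514269125914242 [0.24 0.38 0.09] 32.39465258975137 [-0.89  0.54  0.54  2.28 -0.22  0.1  -0.37]
```

View pics/side12z.png

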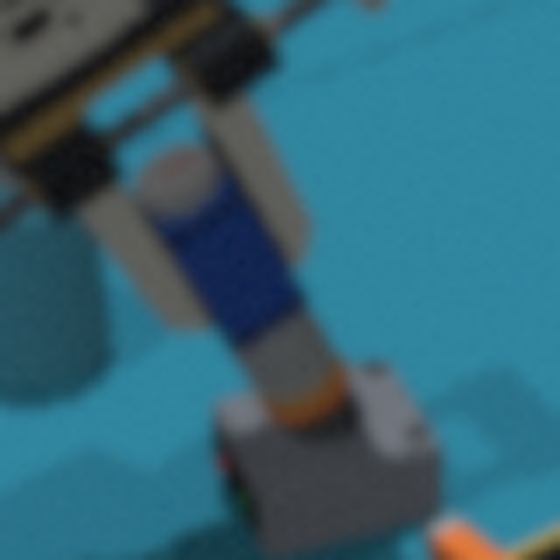

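Emit:
apply_moves:
  deltas: "0 0 0 0 0 0 2.5;0 0 0 0 0 0 2.5;0 0 0 0 0 0 2.5;0 0 0 0 0 0 2.5;0 0 0 0 0 0 2.5;0 0 0 0 0 0 2.5;0 0 0 0 0 0 2.5;0 0 0 0 0 0 2.5"

```text
t: 17.27
eef_pos: [470.6, 149.6, 102.1]
tcp_rot: [0.98, -0.06, 0.185, 0.036]
wrist_force: [-3.1, 2.1, 7.5]
grip_width: 32.2
```

```bash
python3 rep.py side13
python3 - <<'E'
from h import *
d=shot('top','top13');cv2.imwrite('pics/z13.png',cv2.resize(d['image'][170:310,80:280],None,fx=4,fy=4,interpolation=2)[...,::-1])
E
```

```text
17.325 [470.6 149.6 102.1] along -27.553805619831284 lat x -0.3671276952053512 lat y 1.0089090979273354 ang 0.0022262332425118784
F [-2.49  1.15  7.8 ] axial 8.239996755220819 x 0.3891107536260545 y 0.48751032952108914 [0.21 0.4  0.15] 32.25852323337673 [-0.89  0.54  0.54  2.28 -0.22  0.1  -0.37]
```

View pics/z13.png

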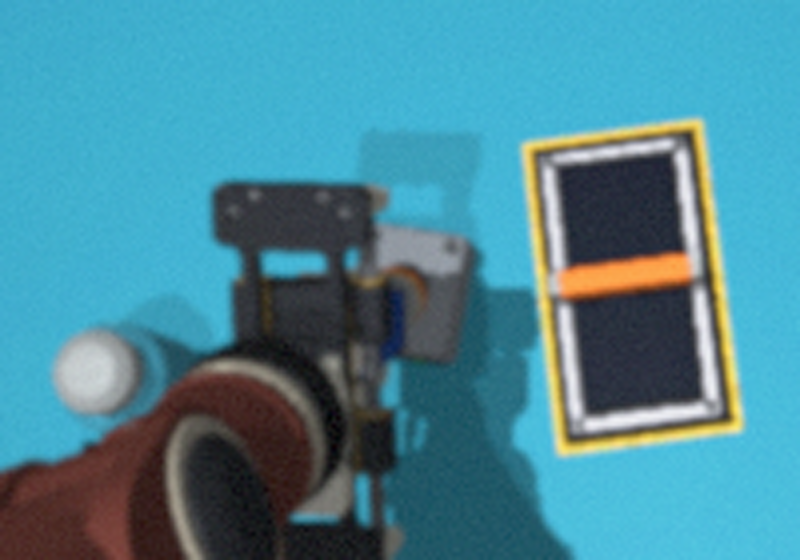

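View pics/side13z.png

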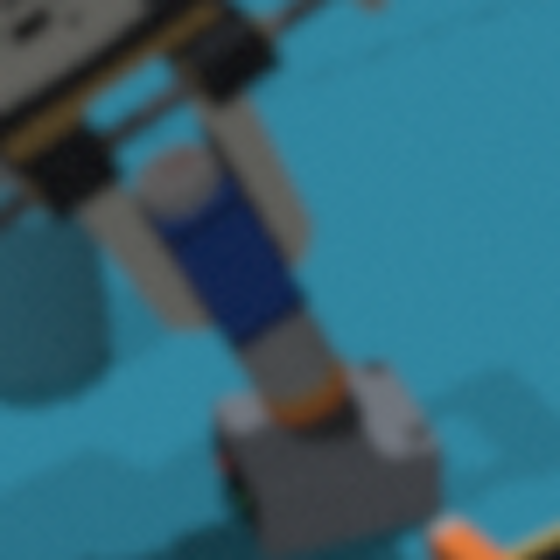

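The coupler is steady: about 10 N of spring load, no drift, and the carrier is still inside the outline. Handing in.

```bash
python3 -c "
from workcell import arm
print(arm.close_job())"
```

```text
the job is handed in; nothing more can be done
None
```

I slid the carrier onto the test pad and pressed the coupler down over the leaning nipple. I handed the job in at about 17 s, with the coupler still gripped and held against the spring; no verdict is reported.

**Carrier:** The top camera put it about 1 mm and 0.2° off the pad's centre. It stayed flat, and it was still inside the outline in the last picture.

**Coupler:**
- **Depth and collar:** The rim is an estimated 27.5 mm below the tip. The steady push of about 10 N, with the coupler's weight allowed for, puts the collar about 11 mm down. That matches the rim depth.
- **Alignment:** It is about 1 mm off the axis and within 0.01 rad of square. Side force was below 1 N.
- **Grip:** The fingers were at 32.2 mm with a 45 N grip setting, and nothing moved over the last second.

**Not fully confirmed:**
- **Tip position:** The two cameras disagreed by 2–4 mm on the tip, so I used a value in between. As it went on, a side force of up to 4 N showed the tip was 1–2 mm further in +y. I eased the coupler over until the force faded.
- **Bead snap:** I never saw it directly. I inferred it from the depth and the spring force, though at 18 mm deep the push was lower than the spring alone should have given.
- **Other objects:** The dispenser looked unmoved at the end. I did not re-measure the screwdriver or the circuit board, but the arm never went near them low down.

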